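# Slide the work board home on its rails

## Robot

A 6-joint arm with a two-finger parallel gripper is mounted at the origin on a cart in front of the work surface, level with it; the furniture and walls round the work are solid. World frame = base frame: x ahead of the robot, y to its left, z up, the work surface at z = 0. Lengths are in m, angles in rad, forces in N, time in s.
With the tool pointing down it reaches from about 0.25 to 0.775 m from the base axis. Payload 4 kg.
Tool frame: the origin (TCP) lies between the finger pads; the fingertips stand 22 mm ahead of it and the grasp point (between the pads) lies 3 mm ahead of it (manip.nose_length is the distance from the TCP to the fingertips, in m); z points along the fingers, y is the line along which they close (so a half turn about z gives the same grasp; the last joint's range is limited). The gripper opens to 94 mm and grips with 3 to 60 N. Pads are 16 mm wide; open, the fingers measure 119 mm over their backs; the gripper's body (75 mm by 177 mm) begins 78 mm behind the grasp point.
Start: joints at [-1.323, 0.087, 1.371, -0, 1.684, -0.103], TCP at [0.189, -0.517, 0.191] pointing down, gripper open.
Joint ranges: [-3.1, 3.1], [-0.76, 2.03], [0.27, 2.55], [-1.08, 4.22], [0.17, 2.65], [-2.57, 2.57]. Speed limits (rad/s): [2.79, 2.79, 3.14, 3.14, 3.14, 3.14].

## Interface

Orientations are given as a rotation vector (axis times angle).
In Python, from plant import manip gives the robot as it stands.
- The arm moves only by the tool apply_moves, never from a script. Its argument "commands" is a list of rows, each an object with "slide": the shift along the tool's x, y, z in m, a list of three; "delta_rot": the turn, a rotation vector about the tool's x, y, z in degrees, a list of three; "jaw": the finger opening in m, from 0 to 0.094. A call has 1 to 8 rows; each row is the pose to reach, as a shift and turn from the pose commanded when the call began, along the tool's axes at that moment; what a row does not reach only later rows make up. A row lasts 1/12 s, in which the tool goes at most 41.7 mm and 7.16 degrees, less where a joint would pass 70% of its speed; a pose out of reach is approached as far as the arm can. A call with a gripper value outside its range is refused whole. The fingers move at their own pace and stop on an object; the grip force is fixed at half the most. Time passes only in rows, so rows that repeat a pose let the fingers close. It gives the time, the measured TCP pose, the force, the opening and the grip force at its end, in the units of the state.
- manip.state(): the state, without advancing time (a new reading comes with each control period).
- manip.snapshot(name): name is "scene" or "top" or "wrist"; returns a dict with "color" (400x640x3 uint8, red, green, blue), "fx", "fy", "cx", "cy" (pixels), "rvec" (rotation vector, rad) and "tvec" (3), from world to camera coordinates, as OpenCV has them; the wrist camera has in their place "tool_from_camera" (4x4, takes a point from camera to tool coordinates, whose origin is the TCP and whose axes are the flange's). Camera axes: x right, y down, z forward; pixel columns grow to the right and rows downward; lengths in m; the calibration is good to about 2 mm. The wrist camera is an equidistant fisheye: a pixel r from the principal point sees the ray r / f radians off the axis. A picture is of the moment at which its call begins: read the wrist's pose just before it. There is no depth.
- manip.close_job(): hands the job in; it is judged then, once.
The state is a dict: "clock": time; "qpos": joint angles; "qvel": joint speeds; "tau": joint torques, N m; "tcp_pos": TCP position; "eef_rot": TCP orientation; "ft_force": force on the tool from outside, world axes, zero at the start; "ft_torque": the same for the moment, N m; "opening": finger opening in m; "grip_force": force on a finger pad.
Only numpy, scipy, OpenCV 4.12 (cv2) and the standard library are available. Lean on these libraries where they do the work, as an engineer would, in place of code of your own. Each camera call takes 0.05 s, during which the arm holds its last target. There are 200 camera calls.

## Task

The plywood work board on the two-rail wooden stand has been drawn back towards the robot's right. With the fingertips against its right-hand end, push it along the rails to the left until it drops into the locating notches and sits level and fully home in them, then take the hand away. Do not lift or tip the board, leave the model van body standing on it untouched, and leave the things lying around alone.

Things in the scene. Friction and masses are not known exactly. Their poses are not given: they have to be found in the camera images.
- stand: Fixed wooden stand of two parallel rails, 143 x 330 x 63 mm. Origin on the worktop, midway between the rails and between their notches. y runs along the rails, roughly to the robot's left (yawed up to 0.35 rad): push this way; z up. Rails reach y = -200 to +130 mm. Low cross ties (12 mm high) at y = -180, 0, +110 mm; else open to the worktop between the rails, 90 mm wide.
- home (a point): Fixed point of the stand, midway between the notches and level with their floors, 37 mm above the worktop: the board's origin comes here, within 3 mm along the rails, when it is fully home. Each rail has two notches, centred 70 mm either side of here along y, 18 mm long, 8 mm deep, square-walled: the walls stop the board once it has dropped.
- rail_end (a point): Fixed point between the rails at their right-hand (-y) ends, 45 mm up, level with the running surfaces (16.5 mm wide, 45 to 61.5 mm either side of the middle). Outer cheeks 63 mm high guide the board with 1.5 mm play a side. End stops 18 mm high stand on the last 10 mm of each running surface at both ends, not between the rails.
- board: Loose plywood board, about 0.6 kg, 120 mm across the rails (x), 170 mm along them (y), 12 mm thick, axes as the stand's. Steel feet 12 mm long, 10 mm high under it at y = -70 and +70 mm. Origin under its centre, level with the feet's undersides: 45 mm above the worktop riding (starting 45 to 95 mm short of home), 37 mm when home. Friction a few N.
- board_push (a point): Middle of the board's right-hand (-y) end face, half-way up the 12 mm plywood: the place to push, in the +y direction of the stand. The space behind it is open to the worktop but for the cross ties.
- van: Loose open model goods-van body of cream plastic, 41 x 88 x 43 mm, standing on the board's far (+y) half, long side along the rails. Origin at the centre of its underside, 22 mm above the board's origin. Light (60 g).
- tin: Bystander: flat round tin, 56 mm across, 22 mm high, to the left of the stand. Origin under its centre.
- reel: Bystander: solder reel, 45 mm across, 45 mm high, to the right of the stand. Origin under its centre.
- square: Bystander: small try square lying flat, 52 x 56 x 9 mm, to the right of the stand. Origin under its centre.
Things that resemble listed ones, but are neither listed nor needed, are in the scene too. What is shaped like the van but yellow is not meant.

How it is judged:
By the outcome, as a careful person would: the job done as asked, in the order asked, and still so for the second after the job is handed in, with the robot touching nothing.
It also fails if it takes over 32 s, if anything falls off the work surface, if the arm or the gripper's body presses on something with over 40 N, if the wrist force passes 120 N, or if a joint passes its speed limit or range.

## Working session

There is one attempt and no reset: what is moved stays moved. The work goes in short steps, Python scripts to look and compute and a tool call to move; the robot and the scene stay as the last step left them, time stands still between calls to the robot, and variables do not carry over. Pictures are saved under pics/ and viewed, at most 10 in all, crops included, and the job is handed in when it is done.

Besides the shell and the picture viewer there is one more tool, called after "Call:" by a JSON object that holds its "fn" and its "kwargs", one argument or row to a line. apply_moves: Moves the arm, as the interface text tells. Its arguments: {"type":"object","properties":{"commands":{"type":"array"}},"required":["commands"]}

```bash
mkdir -p pics; cat > h.py <<'E'
import numpy as np, cv2
from plant import manip
from scipy.spatial.transform import Rotation as R
def snap(n,f=None):
    s=manip.snapshot(n)
    if f: cv2.imwrite(f,cv2.cvtColor(s['color'],cv2.COLOR_RGB2BGR))
    return s
def ray(s,u,v):
    Rm=R.from_rotvec(s['rvec']).as_matrix(); c=-Rm.T@np.array(s['tvec'])
    d=Rm.T@np.array([(u-s['cx'])/s['fx'],(v-s['cy'])/s['fy'],1]); return c,d/np.linalg.norm(d)
def onz(s,u,v,z):
    c,d=ray(s,u,v); return c+d*(z-c[2])/d[2]
def proj(s,p):
    q=R.from_rotvec(s['rvec']).as_matrix()@np.array(p)+s['tvec']; return q[0]/q[2]*s['fx']+s['cx'],q[1]/q[2]*s['fy']+s['cy']
E
python3 - <<'E'
from h import *
for n in('scene','top'):
    s=snap(n,f'pics/{n}1.png'); np.save(f'{n}.npy',{k:s[k] for k in s},allow_pickle=True); print(n,s['fx'],s['cx'],ray(s,320,200))
st=manip.state();print(st)
E
```

```text
scene 361.0816094200928 318.17046677614 (array([-0.16695753,  0.59001663,  0.64626792]), array([ 0.64227587, -0.54421389, -0.53973414]))
top 361.3378397224937 324.2995898337825 (array([0.33058805, 0.02908796, 0.96715727]), array([ 0.18070788, -0.01510956, -0.98342075]))
{'clock': 0.1, 'qpos': array([-1.32307646e+00,  8.78683502e-02,  1.37208506e+00, -1.81228311e-06,
        1.68360244e+00, -1.03089940e-01]), 'qvel': array([ 1.58367024e-04, -2.72435727e-03, -4.39362469e-03, -1.77232990e-05,
        1.30229150e-04,  1.00785617e-03]), 'tau': array([ 2.25751239e-03, -3.41251945e+01, -3.03302872e+01,  7.19424058e-02,
        3.03787517e-02, -9.98526343e-05]), 'tcp_pos': array([ 0.18888427, -0.51599554,  0.19013738]), 'eef_rot': array([-3.09146009e+00, -5.47887430e-01,  2.25490335e-04]), 'ft_force': array([ 0.09285705, -0.24152901, -0.80144429]), 'ft_torque': array([ 0.03397522,  0.05760841, -0.02636354]), 'grip_force': 0.0, 'opening': 0.09371989670454527}
```

View pics/scene1.png

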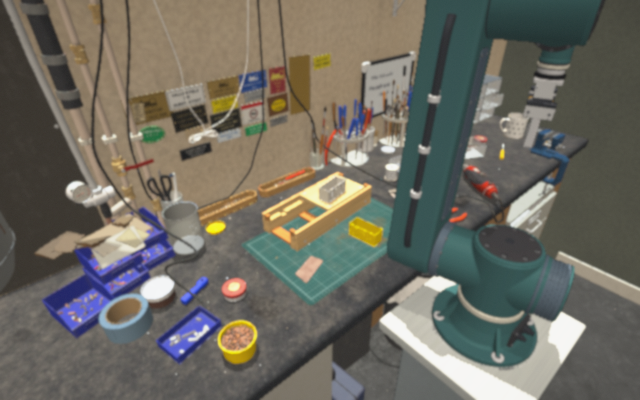

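View pics/top1.png

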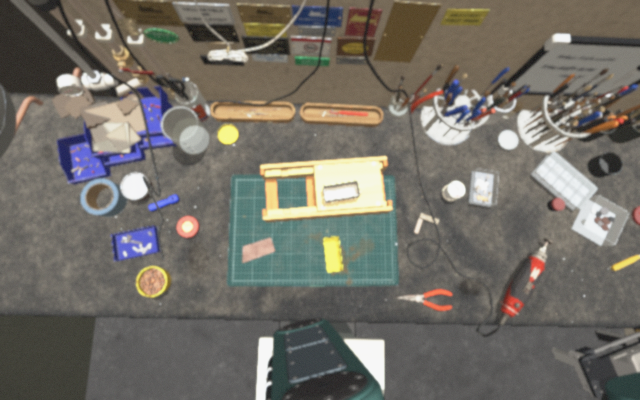

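The stand spans about u 262–390, v 157–220 in the top view, with the board at its right end. The candidates for the van are the cream body at (341,191), which stands on the board, and the yellow look-alike at (333,255), which is not meant. The candidate boards are the stand's plywood at (350,187), the wooden trays at (250,110) and (340,113), and the pink slab at (257,250). I choose the plywood on the rails and check it in one crop.

```bash
python3 - <<'E'
from h import *
s=np.load('top.npy',allow_pickle=True).item()
a=cv2.cvtColor(s['color'],cv2.COLOR_RGB2BGR)[145:235,250:405]
cv2.imwrite('pics/c1.png',cv2.resize(a,None,fx=5,fy=5,interpolation=cv2.INTER_CUBIC))
E
```

```text
(no output)
```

View pics/c1.png

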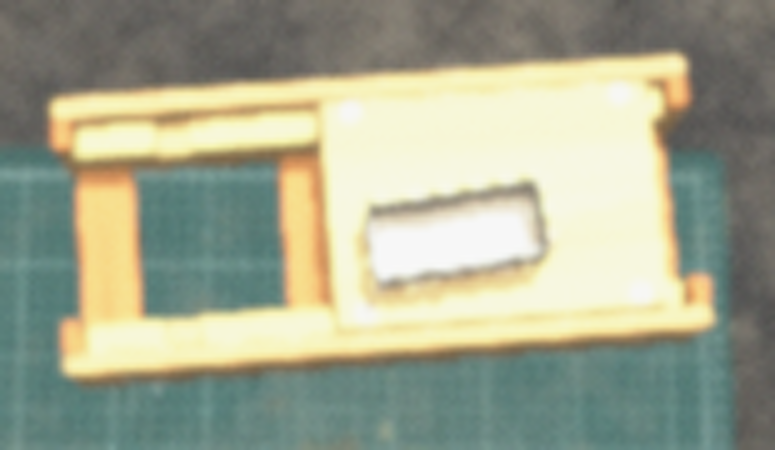

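```bash
python3 - <<'E'
from h import *
s=np.load('top.npy',allow_pickle=True).item(); c=np.load('scene.npy',allow_pickle=True).item()
P={}
for n,(u,v),z in [('TL',(50,97),.063),('TR',(688,56),.063),('BR',(714,328),.063),('BL',(63,378),.063),('bTR',(660,88),.067),('bBR',(683,303),.067),('bTL',(320,100),.067),('bBL',(338,328),.067)]:
    p=P[n]=onz(s,250+u/5,145+v/5,z); print(n,p.round(4),np.round(proj(c,p),1))
for a,b in('TL TR','BL BR','TL BL','TR BR','bTR bBR','bTL bTR','bTL bBL'): pass
E
python3 - <<'E'
from h import *
c=np.load('scene.npy',allow_pickle=True).item()
a=cv2.cvtColor(c['color'],cv2.COLOR_RGB2BGR)[160:260,250:400]
cv2.imwrite('pics/c2.png',cv2.resize(a,None,fx=5,fy=5,interpolation=cv2.INTER_CUBIC))
E
```

```text
TL [0.585  0.1722 0.063 ] [261.3 213.4]
TR [ 0.6187 -0.1584  0.063 ] [338.2 172.1]
BR [ 0.4751 -0.171   0.063 ] [372.2 186.9]
BL [0.4398 0.1576 0.063 ] [296.6 235. ]
bTR [ 0.5996 -0.1428  0.067 ] [338.7 174.6]
bBR [ 0.4868 -0.1543  0.067 ] [365.9 186.2]
bTL [0.5871 0.0332 0.067 ] [299.4 194.7]
bBL [0.4687 0.0206 0.067 ] [328.4 209.4]Traceback (most recent call last):
  File "<stdin>", line 6, in <module>
ValueError: too many values to unpack (expected 2)
```

View pics/c2.png

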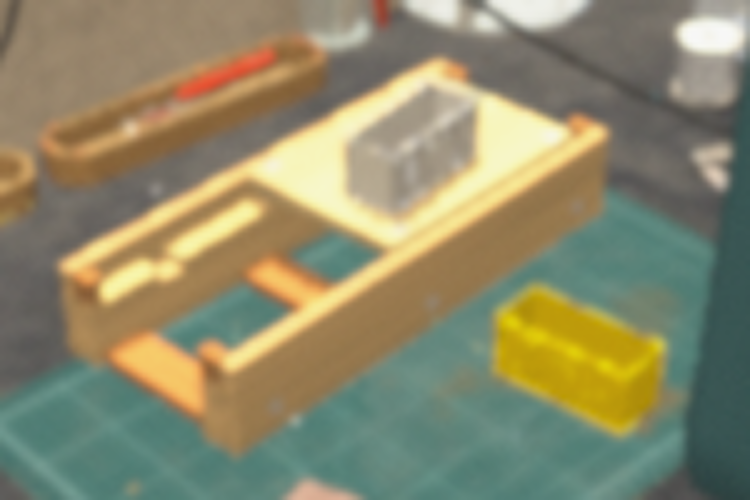

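The plywood board with the cream van on it is confirmed. The stand corners agree across both views at 63 mm height to within about 2 px, and they measure 332 x 145 mm against 330 x 143. The yaw is about 0.104 rad, the stand origin about (0.526, 0.035), and the board's right end is at stand y of about -0.18. Next I move the hand behind that end.

Call:
{"fn": "apply_moves", "kwargs": {
  "commands": [
    {"slide":[0.449,-0.173,0],"delta_rot":[0,0,-76],"jaw":0.04},
    {"slide":[0.449,-0.173,0],"delta_rot":[0,0,-76],"jaw":0.04},
    {"slide":[0.449,-0.173,0],"delta_rot":[0,0,-76],"jaw":0.04},
    {"slide":[0.449,-0.173,0],"delta_rot":[0,0,-76],"jaw":0.04},
    {"slide":[0.449,-0.173,0],"delta_rot":[0,0,-76],"jaw":0.04},
    {"slide":[0.449,-0.173,0],"delta_rot":[0,0,-76],"jaw":0.04},
    {"slide":[0.449,-0.173,0],"delta_rot":[0,0,-76],"jaw":0.04},
    {"slide":[0.449,-0.173,0],"delta_rot":[0,0,-76],"jaw":0.04}
  ]
}}

```text
clock: 0.77
tcp_pos: [0.4409, -0.2953, 0.1908]
eef_rot: [-2.446, -1.971, 0.0]
ft_force: [1.0, -1.2, 0.9]
opening: 0.044
grip_force: 0.0
```

Call:
{"fn": "apply_moves", "kwargs": {
  "commands": [
    {"slide":[0.119,0.087,0],"delta_rot":[0,0,-18.5],"jaw":0.04},
    {"slide":[0.119,0.087,0],"delta_rot":[0,0,-18.5],"jaw":0.04},
    {"slide":[0.119,0.087,0],"delta_rot":[0,0,-18.5],"jaw":0.04},
    {"slide":[0.119,0.087,0],"delta_rot":[0,0,-18.5],"jaw":0.04},
    {"slide":[0.119,0.087,0],"delta_rot":[0,0,-18.5],"jaw":0.04},
    {"slide":[0.119,0.087,0],"delta_rot":[0,0,-18.5],"jaw":0.04}
  ]
}}

```text
clock: 1.27
tcp_pos: [0.551, -0.1989, 0.1901]
eef_rot: [-2.1, -2.334, 0.002]
ft_force: [0.0, 0.0, -0.7]
opening: 0.0398
grip_force: 0.0
```

```bash
python3 - <<'E'
from h import *
st=manip.state(); M=R.from_rotvec(st['eef_rot']).as_matrix(); p=st['tcp_pos']
s=snap('wrist','pics/w1.png'); np.save('w1.npy',{**s,'p':p,'M':M},allow_pickle=True)
d=p-np.array([.526,.0349,0]); print(p,M[:2,:2],'stand xy',d[0]*.9946+d[1]*.1038,-d[0]*.1038+d[1]*.9946, s['tool_from_camera'])
E
```

```text
[ 0.55097446 -0.19893103  0.19011831] [[-0.10507615  0.99446194]
 [ 0.99446407  0.10507688]] stand xy 0.0005679359071426235 -0.235160687885453 [[ 6.84395719e-05 -9.58446081e-01 -2.85273736e-01  8.40980778e-02]
 [ 9.99999877e-01  2.05873662e-04 -4.51773946e-04 -4.01441899e-05]
 [ 4.91731317e-04 -2.85273670e-01  9.58445977e-01 -1.93351026e-01]
 [ 0.00000000e+00  0.00000000e+00  0.00000000e+00  1.00000000e+00]]
```

View pics/w1.png

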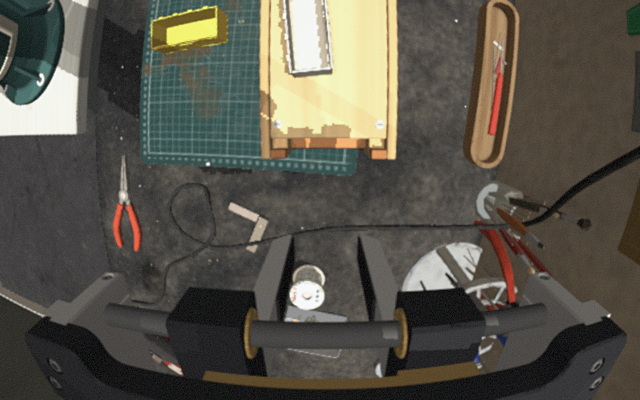

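```bash
cat >> h.py <<'E'
def won(s,u,v,z,p,M):
    x,y=(u-s['cx'])/s['fx'],(v-s['cy'])/s['fy']; r=np.hypot(x,y)
    d=np.array([np.sin(r)*x/r,np.sin(r)*y/r,np.cos(r)]); T=s['tool_from_camera']
    c=M@T[:3,3]+p; d=M@T[:3,:3]@d; return c+d*(z-c[2])/d[2]
def st(w):
    d=np.array(w)-[.526,.0349,0]; return np.round([d[0]*.9946+d[1]*.1038,-d[0]*.1038+d[1]*.9946],4)
E
python3 - <<'E'
from h import *
s=np.load('w1.npy',allow_pickle=True).item()
for u,v,z in[(261,156,.063),(397,158,.063),(275,137,.067),(388,137,.067)]:
    w=won(s,u,v,z,s['p'],s['M']); print(w.round(4),st(w))
a=cv2.cvtColor(s['color'],cv2.COLOR_RGB2BGR)[90:250,250:410]
cv2.imwrite('pics/c3.png',cv2.resize(a,(590,590),interpolation=cv2.INTER_CUBIC))
E
```

```text
[ 0.4786 -0.1666  0.063 ] [-0.068  -0.1955]
[ 0.622  -0.1534  0.063 ] [ 0.0759 -0.1972]
[ 0.4927 -0.1449  0.067 ] [-0.0517 -0.1754]
[ 0.6083 -0.1323  0.067 ] [ 0.0645 -0.1749]
```

View pics/c3.png

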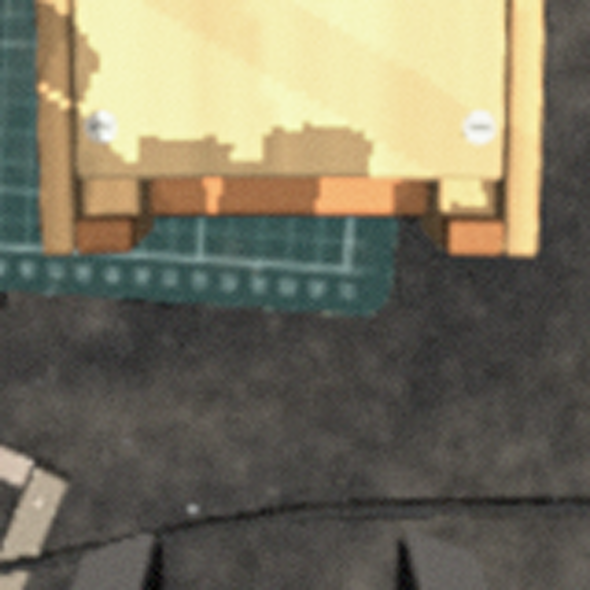

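In the wrist view the stand end is at v≈157 and the board end at v≈137, which puts the board end at stand y≈-0.176. The fingers, opened to 40 mm, lie between the rails. I go down behind the board, then creep up to it.

Call:
{"fn": "apply_moves", "kwargs": {
  "commands": [
    {"slide":[0,0.002,0.035],"delta_rot":[0,0,0],"jaw":0.04},
    {"slide":[0,0.002,0.07],"delta_rot":[0,0,0],"jaw":0.04},
    {"slide":[0,0.002,0.105],"delta_rot":[0,0,0],"jaw":0.04},
    {"slide":[0,0.002,0.128],"delta_rot":[0,0,0],"jaw":0.04},
    {"slide":[0,0.002,0.128],"delta_rot":[0,0,0],"jaw":0.04},
    {"slide":[0.015,0.002,0.128],"delta_rot":[0,0,0],"jaw":0.04},
    {"slide":[0.03,0.002,0.128],"delta_rot":[0,0,0],"jaw":0.04},
    {"slide":[0.03,0.002,0.128],"delta_rot":[0,0,0],"jaw":0.04}
  ]
}}

```text
clock: 1.98
tcp_pos: [0.5508, -0.1678, 0.0662]
eef_rot: [2.1, 2.332, 0.004]
ft_force: [1.2, -0.3, 0.1]
opening: 0.0396
grip_force: 0.0
```

Call:
{"fn": "apply_moves", "kwargs": {
  "commands": [
    {"slide":[0.005,0,0],"delta_rot":[0,0,0],"jaw":0.04},
    {"slide":[0.01,0,0],"delta_rot":[0,0,0],"jaw":0.04},
    {"slide":[0.015,0,0],"delta_rot":[0,0,0],"jaw":0.04},
    {"slide":[0.02,0,0],"delta_rot":[0,0,0],"jaw":0.04},
    {"slide":[0.025,0,0],"delta_rot":[0,0,0],"jaw":0.04},
    {"slide":[0.03,0,0],"delta_rot":[0,0,0],"jaw":0.04},
    {"slide":[0.035,0,0],"delta_rot":[0,0,0],"jaw":0.04}
  ]
}}

```text
clock: 2.57
tcp_pos: [0.546, -0.1346, 0.0631]
eef_rot: [-2.104, -2.333, 0.0]
ft_force: [0.7, -0.8, -0.1]
opening: 0.0398
grip_force: 0.0
```

```bash
python3 - <<'E'
from h import *
q=manip.state(); print(q['ft_force'],q['tcp_pos'],st(q['tcp_pos']),q['ft_torque'])
w=snap('wrist')['color'][0:330,150:490]; t=snap('top')['color'][145:235,250:450]
w=cv2.resize(w,(400,388)); t=cv2.resize(t,(400,180),interpolation=cv2.INTER_CUBIC)
cv2.imwrite('pics/m.png',cv2.cvtColor(np.vstack([w,t]),cv2.COLOR_RGB2BGR))
E
```

```text
[ 0.66029092 -0.83480804 -0.09959411] [ 0.54603133 -0.13459942  0.06311203] [ 0.0023 -0.1707] [ 0.02501767 -0.01168176  0.01180027]
```

View pics/m.png

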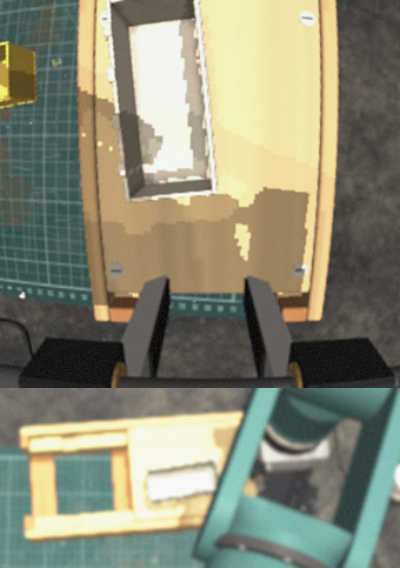

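```bash
python3 - <<'E'
from h import *
q=manip.state(); s=snap('wrist'); M=R.from_rotvec(q['eef_rot']).as_matrix()
for u,v,z in[(200,290,.067),(110,292,.067),(300,292,.067),(98,320,.063),(325,320,.063)]:
    w=won(s,150+u*.85,v*.85,z,q['tcp_pos'],M); print(w.round(4),st(w))
E
```

```text
[ 0.5426 -0.1379  0.067 ] [-0.0015 -0.1736]
[ 0.4902 -0.1455  0.067 ] [-0.0544 -0.1757]
[ 0.6009 -0.1338  0.067 ] [ 0.057  -0.1756]
[ 0.4812 -0.1681  0.063 ] [-0.0656 -0.1973]
[ 0.6229 -0.1537  0.063 ] [ 0.0768 -0.1976]
```

```bash
python3 - <<'E'
from h import *
print(manip.nose_length)
s=np.load('w1.npy',allow_pickle=True).item(); T=s['tool_from_camera']
def ry(u,v):
    x,y=(u-s['cx'])/s['fx'],(v-s['cy'])/s['fy']; r=np.hypot(x,y)
    return T[:3,:3]@np.array([np.sin(r)*x/r,np.sin(r)*y/r,np.cos(r)])
for u,v,Y in[(293,236,-.02),(360,236,.02),(274,243,-.03),(380,243,.03),(165*.85+150,277*.85,-.02),(247*.85+150,277*.85,.02)]:
    d=ry(u,v); t=(Y-T[1,3])/d[1]; print((T[:3,3]+d*t).round(4))
    for z in(.0,.022):print('   z',z,(T[:3,3]+d*(z-T[2,3])/d[2]).round(4))
print(s['fx'],s['cx'],s['cy'])
E
```

```text
0.022
[ 0.0106 -0.02   -0.0187]
   z 0.0 [ 0.0027 -0.0221  0.    ]
   z 0.022 [-0.0066 -0.0247  0.022 ]
[ 0.0143  0.02   -0.0276]
   z 0.0 [0.0027 0.0233 0.    ]
   z 0.022 [-0.0066  0.026   0.022 ]
[ 0.0109 -0.03   -0.0302]
   z 0.0 [-0.0027 -0.0356  0.    ]
   z 0.022 [-0.0126 -0.0396  0.022 ]
[ 0.0146  0.03   -0.0386]
   z 0.0 [-0.0027  0.0375  0.    ]
   z 0.022 [-0.0126  0.0418  0.022 ]
[ 0.0166 -0.02   -0.0323]
   z 0.0 [ 0.0031 -0.024   0.    ]
   z 0.022 [-0.0061 -0.0267  0.022 ]
[ 0.0145  0.02   -0.0272]
   z 0.0 [0.0031 0.0233 0.    ]
   z 0.022 [-0.0061  0.0259  0.022 ]
309.70691628693146 325.4360265985552 202.301980092178
```

```bash
python3 - <<'E'
from h import *
q=manip.state(); c=snap('scene'); p=q['tcp_pos']; M=R.from_rotvec(q['eef_rot']).as_matrix()
for n,t in [('tcp',[0,0,0]),('tipL',[0,-.02,.022]),('tipR',[0,.02,.022])]:
    print(n,np.round(proj(c,p+M@t),1))
u0,v0=[int(x) for x in proj(c,p)]
u0=min(max(u0,75),565)
print('crop',u0-75,v0-70)
a=c['color'][v0-70:v0+50,u0-75:u0+75]
cv2.imwrite('pics/s2.png',cv2.cvtColor(cv2.resize(a,None,fx=5,fy=5,interpolation=cv2.INTER_CUBIC),cv2.COLOR_RGB2BGR))
E
```

```text
tcp [348.2 182.4]
tipL [352.8 190.3]
tipR [343.3 186.1]
crop 273 112
```

View pics/s2.png

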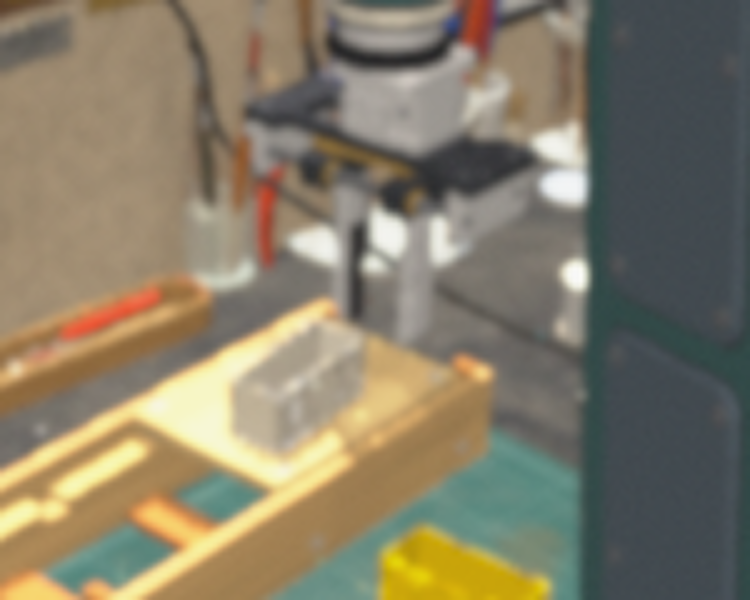

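```bash
python3 - <<'E'
from h import *
q=manip.state(); c=snap('scene'); s=snap('wrist'); p=q['tcp_pos']; M=R.from_rotvec(q['eef_rot']).as_matrix()
for name,(u,v),(a,b) in[('near(-y tool)',(292,235.5),(272+430/5,112+338/5)),('far(+y)',(361,235.5),(273+362/5,112+316/5))]:
    w0=won(s,u,v,0,p,M); c1=M@s['tool_from_camera'][:3,3]+p; d1=(w0-c1)/np.linalg.norm(w0-c1); c2,d2=ray(c,a,b)
    k=np.linalg.lstsq(np.c_[d1,-d2],c2-c1,rcond=None)[0]; A=c1+k[0]*d1;B=c2+k[1]*d2
    print(name,A.round(4),B.round(4),'gap',np.linalg.norm(A-B).round(4),'tool',(M.T@((A+B)/2-p)).round(4))
# finger in wrist image: finer look at tips
a=s['color'][205:300,250:410]
# back-project expected
for t in([.008,-.02,.022],[-.008,-.02,.022],[.008,-.0325,.022],[.008,.02,.022],[.008,-.02,-.02],[.008,-.0325,-.02]):
    T=s['tool_from_camera']; x=T[:3,:3].T@(np.array(t)-T[:3,3]); th=np.arctan2(np.hypot(x[0],x[1]),x[2]); r=np.hypot(x[0],x[1]); print(t,s['cx']+s['fx']*th*x[0]/r,s['cy']+s['fy']*th*x[1]/r)
cv2.imwrite('pics/w2.png',cv2.cvtColor(cv2.resize(a,None,fx=5,fy=5,interpolation=cv2.INTER_CUBIC),cv2.COLOR_RGB2BGR))
E
```

```text
near(-y tool) [ 0.524  -0.1289  0.0757] [ 0.5132 -0.1448  0.0833] gap 0.0206 tool [ 0.001  -0.0275 -0.0164]
far(+y) [ 0.5664 -0.1217  0.0824] [ 0.5578 -0.1327  0.0854] gap 0.0143 tool [ 0.0061  0.0167 -0.0208]
[0.008, -0.02, 0.022] 298.5670669840687 217.85925272161649
[-0.008, -0.02, 0.022] 299.18324532049337 237.77461519679963
[0.008, -0.0325, 0.022] 281.8345482388077 217.79142657347666
[0.008, 0.02, 0.022] 352.691013404241 217.87043175994165
[0.008, -0.02, -0.02] 292.95408490220035 240.66800572471044
[0.008, -0.0325, -0.02] 272.84551896535123 240.4339186519588
```

View pics/w2.png

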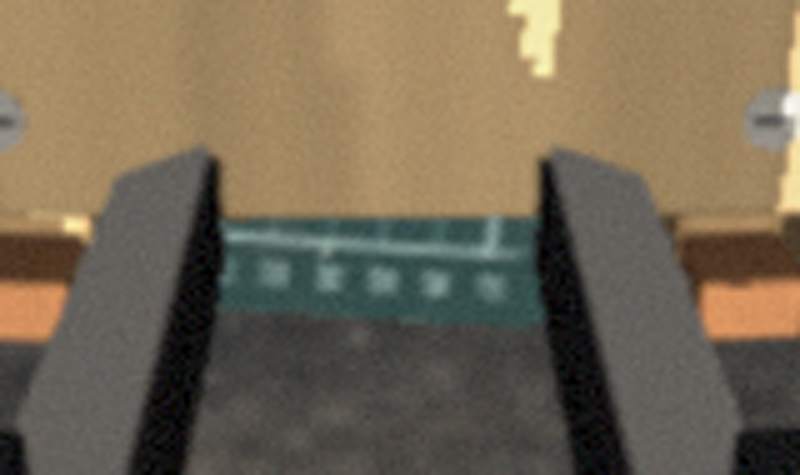

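The fingertips visibly overlap the board's top. Their corners at (292,236) and (274,241) match tips about 37 mm higher than the stated nose, so they hover about 10 mm above the board and have not touched it. I retreat, go lower behind the board, and approach again while watching the force.

Call:
{"fn": "apply_moves", "kwargs": {
  "commands": [
    {"slide":[-0.02,0,0],"delta_rot":[0,0,0],"jaw":0.04},
    {"slide":[-0.045,0,0],"delta_rot":[0,0,0],"jaw":0.04},
    {"slide":[-0.055,0,0],"delta_rot":[0,0,0],"jaw":0.04},
    {"slide":[-0.055,0,0],"delta_rot":[0,0,0],"jaw":0.04},
    {"slide":[-0.055,0,0.015],"delta_rot":[0,0,0],"jaw":0.04},
    {"slide":[-0.055,0,0.03],"delta_rot":[0,0,0],"jaw":0.04},
    {"slide":[-0.055,0,0.034],"delta_rot":[0,0,0],"jaw":0.04},
    {"slide":[-0.055,0,0.034],"delta_rot":[0,0,0],"jaw":0.04}
  ]
}}

```text
clock: 3.53
tcp_pos: [0.5504, -0.1884, 0.0274]
eef_rot: [-2.101, -2.33, 0.001]
ft_force: [0.2, 0.3, -0.9]
opening: 0.0401
grip_force: 0.0
```

Call:
{"fn": "apply_moves", "kwargs": {
  "commands": [
    {"slide":[0.005,0,0],"delta_rot":[0,0,0],"jaw":0.04},
    {"slide":[0.01,0,0],"delta_rot":[0,0,0],"jaw":0.04},
    {"slide":[0.015,0,0],"delta_rot":[0,0,0],"jaw":0.04},
    {"slide":[0.02,0,0],"delta_rot":[0,0,0],"jaw":0.04},
    {"slide":[0.024,0,0],"delta_rot":[0,0,0],"jaw":0.04}
  ]
}}

```text
clock: 3.95
tcp_pos: [0.5496, -0.1651, 0.0299]
eef_rot: [2.103, 2.333, 0.001]
ft_force: [0.3, 0.5, -0.2]
opening: 0.04
grip_force: 0.0
```

```bash
python3 - <<'E'
from h import *
q=manip.state(); print(q['ft_force'],q['tcp_pos'],st(q['tcp_pos']),q['ft_torque'])
s=snap('wrist'); a=s['color'][190:300,250:410]
cv2.imwrite('pics/w3.png',cv2.cvtColor(cv2.resize(a,None,fx=4,fy=4,interpolation=cv2.INTER_CUBIC),cv2.COLOR_RGB2BGR))
E
```

```text
[ 0.33814817  0.5053436  -0.24108712] [ 0.54962728 -0.16512389  0.02993489] [ 0.0027 -0.2014] [-0.04104427 -0.07920871  0.02601385]
```

View pics/w3.png

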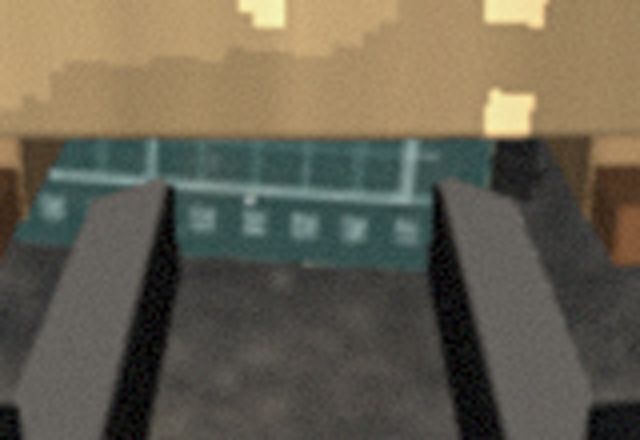

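The fingers are now behind the board: the tips are at v≈236 and the board edge is at v≈224. I lower slightly and move into contact.

Call:
{"fn": "apply_moves", "kwargs": {
  "commands": [
    {"slide":[0,0,0.006],"delta_rot":[0,0,0],"jaw":0.04},
    {"slide":[0.004,0,0.006],"delta_rot":[0,0,0],"jaw":0.04},
    {"slide":[0.008,0,0.006],"delta_rot":[0,0,0],"jaw":0.04},
    {"slide":[0.012,0,0.006],"delta_rot":[0,0,0],"jaw":0.04},
    {"slide":[0.016,0,0.006],"delta_rot":[0,0,0],"jaw":0.04},
    {"slide":[0.02,0,0.006],"delta_rot":[0,0,0],"jaw":0.04},
    {"slide":[0.024,0,0.006],"delta_rot":[0,0,0],"jaw":0.04},
    {"slide":[0.028,0,0.006],"delta_rot":[0,0,0],"jaw":0.04}
  ]
}}

```text
clock: 4.67
tcp_pos: [0.5463, -0.1384, 0.0231]
eef_rot: [2.104, 2.332, -0.001]
ft_force: [0.7, -3.0, -1.9]
opening: 0.0397
grip_force: 1.6
```

Contact is made, with a push of about 3 N, so I continue.

Call:
{"fn": "apply_moves", "kwargs": {
  "commands": [
    {"slide":[0.005,0,0],"delta_rot":[0,0,0],"jaw":0.04},
    {"slide":[0.01,0,0],"delta_rot":[0,0,0],"jaw":0.04},
    {"slide":[0.015,0,0],"delta_rot":[0,0,0],"jaw":0.04},
    {"slide":[0.02,0,0],"delta_rot":[0,0,0],"jaw":0.04},
    {"slide":[0.025,0,0],"delta_rot":[0,0,0],"jaw":0.04},
    {"slide":[0.03,0,0],"delta_rot":[0,0,0],"jaw":0.04},
    {"slide":[0.035,0,0],"delta_rot":[0,0,0],"jaw":0.04},
    {"slide":[0.04,0,0],"delta_rot":[0,0,0],"jaw":0.04}
  ]
}}

```text
clock: 5.33
tcp_pos: [0.5421, -0.0977, 0.0231]
eef_rot: [-2.104, -2.333, 0.0]
ft_force: [-0.1, -3.4, -2.3]
opening: 0.0399
grip_force: 1.5
```

```bash
cat > e.py <<'E'
from h import *
q=manip.state(); s=snap('wrist'); p=q['tcp_pos']; M=R.from_rotvec(q['eef_rot']).as_matrix()
print('F',q['ft_force'].round(1),'tcp',p.round(4),st(p),'q',q['qpos'].round(2))
hsv=cv2.cvtColor(s['color'],cv2.COLOR_RGB2HSV); m=(hsv[...,0]<28)&(hsv[...,0]>8)&(hsv[...,1]>60)
for u in(305,318,330,345):
    v=next((v for v in range(150,300) if not m[v:v+4,u].any()),None)
    print(u,v,hsv[[v-3,v+3],u].tolist(),[st(won(s,u,v,z,p,M)).tolist() for z in(.067,.059)])
E
python3 e.py
```

```text
F [-0.1 -3.4 -2.3] tcp [ 0.5421 -0.0977  0.0231] [ 0.0023 -0.1335] q [-0.28  0.18  1.61 -0.    1.35 -0.38]
305 150 [[26, 74, 244], [29, 64, 244]] [[-0.0077, -0.0675], [-0.0082, -0.0685]]
318 154 [[27, 70, 242], [30, 61, 243]] [[-0.0014, -0.0695], [-0.0016, -0.0706]]
330 160 [[25, 74, 242], [29, 60, 243]] [[0.0045, -0.0724], [0.0046, -0.0737]]
345 168 [[26, 76, 242], [29, 62, 243]] [[0.0118, -0.0764], [0.0123, -0.0778]]
```

Call:
{"fn": "apply_moves", "kwargs": {
  "commands": [
    {"slide":[0.004,0,0],"delta_rot":[0,0,0],"jaw":0.04},
    {"slide":[0.008,0,0],"delta_rot":[0,0,0],"jaw":0.04},
    {"slide":[0.012,0,0],"delta_rot":[0,0,0],"jaw":0.04},
    {"slide":[0.016,0,0],"delta_rot":[0,0,0],"jaw":0.04},
    {"slide":[0.02,0,0],"delta_rot":[0,0,0],"jaw":0.04},
    {"slide":[0.024,0,0],"delta_rot":[0,0,0],"jaw":0.04},
    {"slide":[0.027,0,0],"delta_rot":[0,0,0],"jaw":0.04},
    {"slide":[0.029,0,0],"delta_rot":[0,0,0],"jaw":0.04}
  ]
}}

```text
clock: 6.05
tcp_pos: [0.5393, -0.0691, 0.0232]
eef_rot: [2.104, 2.333, -0.0]
ft_force: [0.6, -3.3, -2.0]
opening: 0.0399
grip_force: 1.7
```

```bash
sed -i 's/<28)/<35)/; s/>60)/>30)/; s/range(150,300)/range(180,300)/' e.py; python3 e.py
```

```text
F [ 0.6 -3.3 -2. ] tcp [ 0.5393 -0.0691  0.0232] [ 0.0024 -0.1048] q [-0.23  0.17  1.62 -0.    1.35 -0.33]
305 254 [[17, 102, 162], [89, 77, 80]] [[-0.0086, -0.0941], [-0.0092, -0.0981]]
318 254 [[18, 97, 163], [89, 96, 77]] [[-0.0016, -0.0941], [-0.0019, -0.098]]
330 255 [[18, 101, 162], [89, 70, 84]] [[0.0048, -0.0947], [0.0049, -0.0987]]
345 254 [[18, 103, 169], [87, 87, 88]] [[0.0128, -0.0941], [0.0134, -0.0981]]
```

Call:
{"fn": "apply_moves", "kwargs": {
  "commands": [
    {"slide":[0.001,0,0],"delta_rot":[0,0,0],"jaw":0.04},
    {"slide":[0.002,0,0],"delta_rot":[0,0,0],"jaw":0.04},
    {"slide":[0.003,0,0],"delta_rot":[0,0,0],"jaw":0.04},
    {"slide":[0.004,0,0],"delta_rot":[0,0,0],"jaw":0.04},
    {"slide":[0.005,0,0],"delta_rot":[0,0,0],"jaw":0.04},
    {"slide":[0.006,0,0],"delta_rot":[0,0,0],"jaw":0.04},
    {"slide":[0.007,0,0],"delta_rot":[0,0,0],"jaw":0.04},
    {"slide":[0.008,0,0],"delta_rot":[0,0,0],"jaw":0.04}
  ]
}}

```text
clock: 6.77
tcp_pos: [0.5386, -0.0614, 0.0232]
eef_rot: [2.104, 2.332, 0.0]
ft_force: [0.0, -3.1, -0.4]
opening: 0.04
grip_force: 1.7
```

Call:
{"fn": "apply_moves", "kwargs": {
  "commands": [
    {"slide":[0.001,0,0],"delta_rot":[0,0,0],"jaw":0.04},
    {"slide":[0.002,0,0],"delta_rot":[0,0,0],"jaw":0.04},
    {"slide":[0.002,0,0],"delta_rot":[0,0,0],"jaw":0.04}
  ]
}}

```text
clock: 7.02
tcp_pos: [0.5383, -0.0594, 0.0233]
eef_rot: [2.104, 2.333, -0.0]
ft_force: [0.8, -3.4, -1.2]
opening: 0.0402
grip_force: 1.6
```

Call:
{"fn": "apply_moves", "kwargs": {
  "commands": [
    {"slide":[0.001,0,0],"delta_rot":[0,0,0],"jaw":0.04},
    {"slide":[0.002,0,0],"delta_rot":[0,0,0],"jaw":0.04},
    {"slide":[0.002,0,0],"delta_rot":[0,0,0],"jaw":0.04}
  ]
}}

```text
clock: 7.27
tcp_pos: [0.5382, -0.0575, 0.0232]
eef_rot: [2.104, 2.332, 0.0]
ft_force: [0.1, -4.0, 0.3]
opening: 0.0401
grip_force: 1.8
```

```bash
python3 e.py
```

```text
F [ 0.1 -4.   0.3] tcp [ 0.5382 -0.0575  0.0232] [ 0.0025 -0.0931] q [-0.21  0.16  1.63 -0.    1.35 -0.31]
305 248 [[19, 101, 157], [88, 83, 92]] [[-0.0085, -0.0789], [-0.0091, -0.0826]]
318 248 [[17, 102, 160], [83, 77, 106]] [[-0.0015, -0.0789], [-0.0018, -0.0826]]
330 248 [[19, 97, 169], [86, 84, 100]] [[0.0048, -0.0789], [0.005, -0.0826]]
345 248 [[18, 101, 172], [83, 89, 89]] [[0.0128, -0.0789], [0.0134, -0.0827]]
```

The board edge moved from v=254 to v=248 in the hand's frame, which is what an 8 mm drop would give (z=0.059 reads -0.0826 against an expected -0.0828). I withdraw straight back and check.

Call:
{"fn": "apply_moves", "kwargs": {
  "commands": [
    {"slide":[-0.003,0,0],"delta_rot":[0,0,0],"jaw":0.04},
    {"slide":[-0.015,0,0],"delta_rot":[0,0,0],"jaw":0.04},
    {"slide":[-0.04,0,0],"delta_rot":[0,0,0],"jaw":0.04},
    {"slide":[-0.065,0,0],"delta_rot":[0,0,0],"jaw":0.04},
    {"slide":[-0.09,0,0],"delta_rot":[0,0,0],"jaw":0.04},
    {"slide":[-0.115,0,0],"delta_rot":[0,0,0],"jaw":0.04},
    {"slide":[-0.13,0,0],"delta_rot":[0,0,0],"jaw":0.04},
    {"slide":[-0.13,0,0],"delta_rot":[0,0,0],"jaw":0.04}
  ]
}}

```text
clock: 7.98
tcp_pos: [0.5516, -0.1898, 0.0231]
eef_rot: [2.108, 2.328, 0.0]
ft_force: [-0.9, 0.6, 0.7]
opening: 0.0402
grip_force: 0.0
```

Call:
{"fn": "apply_moves", "kwargs": {
  "commands": [
    {"slide":[0,0,-0.035],"delta_rot":[0,0,0],"jaw":0.04},
    {"slide":[0,0,-0.07],"delta_rot":[0,0,0],"jaw":0.04},
    {"slide":[0,0,-0.105],"delta_rot":[0,0,0],"jaw":0.04},
    {"slide":[0,0,-0.14],"delta_rot":[0,0,0],"jaw":0.04},
    {"slide":[0,0,-0.17],"delta_rot":[0,0,0],"jaw":0.04},
    {"slide":[0,0,-0.17],"delta_rot":[0,0,0],"jaw":0.04}
  ]
}}

```text
clock: 8.48
tcp_pos: [0.5547, -0.1866, 0.2019]
eef_rot: [2.094, 2.325, 0.009]
ft_force: [-0.6, 0.1, 1.0]
opening: 0.0398
grip_force: 0.0
```

```bash
python3 - <<'E'
from h import *
q=manip.state(); print(q['clock'],q['tcp_pos'],q['ft_force'].round(1))
W=lambda x,y,z: np.array([.526+.9946*x-.1038*y,.0349+.1038*x+.9946*y,z])
t=snap('top'); c=snap('scene'); w=snap('wrist'); p=q['tcp_pos'];M=R.from_rotvec(q['eef_rot']).as_matrix()
T=w['tool_from_camera']
def wproj(P):
    x=T[:3,:3].T@(M.T@(P-p)-T[:3,3]); r=np.hypot(x[0],x[1]); th=np.arctan2(r,x[2]); return w['cx']+w['fx']*th*x[0]/r,w['cy']+w['fy']*th*x[1]/r
# gray profiles along the stand's y on the board plane, at its two ends (x=+-25 mm), each view
for n,s,f in(('top',t,lambda P:proj(t,P)),('scene',c,lambda P:proj(c,P)),('wrist',w,wproj)):
    lab=cv2.cvtColor(s['color'],cv2.COLOR_RGB2LAB).astype(np.float32)
    for x in(-.03,0,.03):
        o=[]
        for e in(-.085,.085):
            ys=np.arange(e-.02,e+.0201,.001); uv=np.array([f(W(x,y,.059)) for y in ys],np.float32)
            pr=cv2.remap(lab,uv[:,:1],uv[:,1:],cv2.INTER_LINEAR)[:,0]
            g=np.linalg.norm(pr[3:]-pr[:-3],axis=1); i=g.argmax(); o+= [round(float(ys[i]+.0015),4),round(float(g[i]))]
        print(n,x,o)
for n,s in(('t',t),('s',c)): np.save(n+'2.npy',s,allow_pickle=True)
E
```

```text
8.4833 [ 0.55467091 -0.1866119   0.20190654] [-0.6  0.1  1. ]
top -0.03 [-0.0845, 56, 0.0885, 30]
top 0 [-0.0845, 62, 0.0875, 55]
top 0.03 [-0.0845, 63, 0.0885, 51]
scene -0.03 [-0.0905, 31, 0.0865, 36]
scene 0 [-0.0915, 29, 0.0875, 34]
scene 0.03 [-0.0895, 17, 0.0875, 33]
wrist -0.03 [-0.0835, 136, 0.0665, 0]
wrist 0 [-0.0835, 136, 0.0665, 0]
wrist 0.03 [-0.0835, 141, 0.0665, 0]
```

```bash
python3 - <<'E'
from h import *
W=lambda x,y,z: np.array([.526+.9946*x-.1038*y,.0349+.1038*x+.9946*y,z])
for fn,e,z in(('scene.npy',-.178,.067),('s2.npy',-.085,.059),('s2.npy',-.085,.067)):
    s=np.load(fn,allow_pickle=True).item(); lab=cv2.cvtColor(s['color'],cv2.COLOR_RGB2LAB).astype(np.float32)
    for x in(-.035,-.02,.02,.035):
        ys=np.arange(e-.02,e+.0201,.001); uv=np.array([proj(s,W(x,y,z)) for y in ys],np.float32)
        pr=cv2.remap(lab,uv[:,:1],uv[:,1:],cv2.INTER_LINEAR)[:,0]; g=np.linalg.norm(pr[3:]-pr[:-3],axis=1)
        print(fn,z,x,round(ys[g.argmax()]+.0015,4),g[::4].round().tolist())
E
```

```text
scene.npy 0.067 -0.035 -0.1845 [2.0, 9.0, 30.0, 34.0, 21.0, 8.0, 2.0, 1.0, 0.0, 1.0]
scene.npy 0.067 -0.02 -0.1855 [1.0, 14.0, 26.0, 31.0, 19.0, 6.0, 1.0, 1.0, 0.0, 0.0]
scene.npy 0.067 0.02 -0.1865 [3.0, 14.0, 22.0, 24.0, 13.0, 5.0, 6.0, 6.0, 6.0, 3.0]
scene.npy 0.067 0.035 -0.1875 [4.0, 11.0, 23.0, 25.0, 17.0, 3.0, 6.0, 11.0, 10.0, 3.0]
s2.npy 0.059 -0.035 -0.0915 [15.0, 11.0, 15.0, 33.0, 26.0, 7.0, 4.0, 1.0, 0.0, 0.0]
s2.npy 0.059 -0.02 -0.0905 [20.0, 10.0, 16.0, 35.0, 23.0, 9.0, 3.0, 1.0, 0.0, 0.0]
s2.npy 0.059 0.02 -0.0905 [2.0, 6.0, 17.0, 26.0, 20.0, 9.0, 3.0, 3.0, 10.0, 9.0]
s2.npy 0.059 0.035 -0.0665 [3.0, 2.0, 5.0, 6.0, 6.0, 5.0, 3.0, 3.0, 8.0, 15.0]
s2.npy 0.067 -0.035 -0.0815 [9.0, 17.0, 22.0, 14.0, 12.0, 26.0, 29.0, 10.0, 5.0, 1.0]
s2.npy 0.067 -0.02 -0.0805 [9.0, 22.0, 21.0, 10.0, 8.0, 30.0, 33.0, 14.0, 6.0, 2.0]
s2.npy 0.067 0.02 -0.0805 [1.0, 3.0, 3.0, 1.0, 13.0, 13.0, 19.0, 10.0, 4.0, 1.0]
s2.npy 0.067 0.035 -0.0945 [1.0, 1.0, 3.0, 0.0, 2.0, 1.0, 2.0, 3.0, 3.0, 2.0]
```

In the scene view the rear edge of the starting board reads 7 mm too far back, and the present reading at z=0.059 shows the same offset. The board is therefore down and level at both ends, within about 2 mm of home, and the hand is clear.

```bash
python3 -c "
from plant import manip
print(manip.close_job())"
```

```text
the job is handed in; nothing more can be done
None
```

I pushed the board along the rails until it dropped into its notches (measured level and within about 2 mm of home, the van still on it but its position not re-measured), withdrew the hand and handed the job in at about 8.5 s.

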